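# Clear the stone chips and turn the marble block on the carving desk

### The job

One border of the little marble block is carved. With the scraper block (keep your fingers off the chips) sweep the three loose stone chips along the ledge of the sloped carving desk and off its end into the steel catch tray there; then give the marble block a quarter turn so that its plain end sits flush against the ledge, the notched end uphill, lying flat on the board. Leave the scraper standing upright on the table, and do not disturb the other things.

Things in the scene. Friction and masses are not known exactly. Their poses are not given: they have to be found in the camera images.
- board: Plywood board of the carving desk (fixed), falling 25 deg away from the robot to a ledge along its far edge. Origin: on the surface, 45 mm above the table, mid-width, at the uphill face of the ledge. x up the slope (towards the robot), y along the ledge, away from the tray, z square out of the board. Board x -16..144, y -170..170 mm. Ledge: x -16..0 mm, full width, 12 mm proud, ends open.
- tray: Open steel catch tray fixed at the desk's -y end (the robot's left), 170 x 140 mm outside, walls 4 mm thick, 22 mm high, below the board. Origin: centre of its underside, on the table; z up. It lies under the ledge's end: what is pushed over that end falls in. Its near wall stands just under the board's edge.
- block: White marble block, 96 mm long (y) x 56 mm wide (x) x 40 mm thick (z), about 0.55 kg. Origin: centre of its underside. Starts flat on the board, at the end of the ledge away from the tray, one long side (-x) against the ledge, notched end (-y) towards the tray. Notch: slot 16 mm wide, 14 mm deep, through the thickness. A thin dark carved line runs along the -x side of the top.
- block_plain_end (a point): Centre of the block's plain end face (its +y end), half way up the thickness.
- block_notch_end (a point): Centre of the block's notched end (its -y end), half way up the thickness.
- chip1: White marble chip 20 x 28 x 11 mm. Origin: centre of its underside. Lies on the board in the angle of the ledge, between the block and the tray end; nearest to the block of the three.
- chip2: White marble chip 24 x 20 x 13 mm, origin as chip1, lies along the ledge, the middle one.
- chip3: White marble chip 18 x 32 x 10 mm, origin as chip1, lies along the ledge, nearest to the tray.
- scraper: Scraper: an upright wooden block with a steel shoe, standing on the table to the right of the desk. 64 mm (x) x 30 mm (y) x 80 mm high (z); the shoe is the lowest 12 mm and is 66 x 32 mm. Origin: centre of its underside. Grip it across y.
- mallet: Bystander: round wooden mallet standing on its head, 62 mm across, 115 mm high; origin at the underside. It and the scraper may stand in each other's place.
- stone: Bystander: flat grey sharpening stone 50 x 150 x 25 mm on the table beyond the desk; origin at the centre of its underside.
- mug: Bystander: steel mug, 76 mm across, 85 mm high, on the left.
- bowl: Bystander: white bowl, 140 mm across, 50 mm high, on the left.
- tin: Bystander: steel tin, 80 mm across, 60 mm high, near the tray on the robot's side.
- brush: Bystander: brush lying on the table at the far right.
- jar: Bystander: glass jar, 70 mm across, 90 mm high, right of the desk, far side.
Things that resemble listed ones, but are neither listed nor needed, are in the scene too. Leave any pink or purple look-alike of the scraper alone. What is shaped like the block but green is not meant.

How it is judged:
By the outcome, as a careful person would: the job done as asked, in the order asked, and still so for the second after the job is handed in, with the robot touching nothing.
It also fails if it takes over 67 s, if anything falls off the work surface, if the arm or the gripper's body presses on something with over 40 N, if the wrist force passes 120 N, or if a joint passes its speed limit or range.

### The arm

A 6-joint arm with a two-finger parallel gripper is mounted at the origin on the work surface. World frame = base frame: x ahead of the robot, y to its left, z up, the work surface at z = 0. Lengths are in m, angles in rad, forces in N, time in s.
With the tool pointing down it reaches from about 0.25 to 0.725 m from the base axis. Payload 4 kg.
Tool frame: the origin (TCP) lies midway between the tips of the shut fingers; the grasp point (between the pads) lies 19 mm behind it; z points along the fingers, y is the direction in which the jaws open and shut (so a half turn about z gives the same grasp; the last joint's range is limited). The gripper opens to 85 mm and grips with 20 to 120 N. Pads are 22 mm wide; open, the fingers measure 114 mm over their backs; the gripper's body (76 mm by 85 mm) begins 54 mm behind the grasp point. The pads swing forward as they close: fully open they stand 13 mm farther back than shut.
Start: joints at [1.12, 0.241, 0.005, 1.335, 0, 1.571], TCP at [0.218, 0.45, 0.231] pointing down, gripper open.
Joint ranges: [-2.72, 2.72], [-1.05, 1.87], [-1.09, 1.28], [-1.99, 2.15], [-1.42, 1.44], [-3.14, 3.14]. Speed limits (rad/s): [2.79, 2.79, 3.14, 3.14, 3.14, 3.14].

### API

Orientations are given as a unit quaternion [x, y, z, w].
In Python, from workcell import get_obs, camera, camera_model, job_done, masks_of gives the robot as it stands.
- The arm moves only by the tool jog_arm, never from a script. Its argument "deltas" is a list that holds one entry, the list of rows, each a list of 7 numbers: the shift along the tool's x, y, z in mm, then the turn, a rotation vector about the tool's x, y, z in degrees, then the finger opening in mm, from 0 to 85.4. A call has 1 to 5 rows; each row shifts and turns the pose as measured when the row begins, along the tool's axes as they then stand; what a row does not reach is not made up. A row lasts 1/10 s, in which the tool goes at most 50 mm and 8.59 degrees, less where a joint would pass 70% of its speed; a pose out of reach is approached as far as the arm can. A call with a gripper value outside its range is refused whole. The fingers move at their own pace and stop on an object; the grip force is fixed at half the most. Time passes only in rows, so rows that do not move let the fingers close. It gives the time, the measured TCP pose, the force and the opening at its end, in the units of the state.
- get_obs(): the state, without advancing time (a new reading comes with each control period).
- camera(name): name is "scene" or "top" or "wrist"; returns the picture (400x640x3 uint8, red, green, blue); there is no depth.
- camera_model(name): a dict with "fovy" (degrees; the focal length in pixels is half the picture's height over the tangent of half this angle, whatever the lens; pixels are square), "cx", "cy" (the principal point, pixels), "pose" (4x4, takes a point from camera to world coordinates); the wrist camera has in their place "T_tool_cam" (4x4, takes a point from camera to tool coordinates, whose origin is the TCP and whose axes are the flange's). Camera axes: x right, y down, z forward; pixel columns grow to the right and rows downward; lengths in m; the calibration is good to about 2 mm. A picture is of the moment at which its call begins: read the wrist's pose just before it. camera_model takes no time and is no camera call.
- job_done(): hands the job in, once; it reports no verdict.
Trained networks look in the newest picture that a camera, given by its name, has taken for a name from the list of things; names that differ only in an ending like _2 or _b are one class to them, and where a whole thing is asked for, a point or a joint stands for the part that bears it (a point fixed in the world has none). Each returns a list of dicts, best first, with "conf" (0 to 1); they miss things now and then, are a little off and sometimes report something else, mostly with a low value. They report only what shows in the picture. A call takes as long as a camera call. They do not tell look-alikes from the thing itself.
- masks_of(target, camera): "pixels" (400x640 bool, what is visible of it) and "at" ([column, row] in pixels, amid what is visible of it).
The state is a dict: "clock": time; "joint_pos": joint angles; "joint_vel": joint speeds; "tau": joint torques, N m; "eef_pos": TCP position; "tool_rot": TCP orientation; "ft_force": force on the tool from outside, world axes, zero at the start; "ft_torque": the same for the moment, N m; "grip_width": finger opening in m.
Only numpy, scipy, OpenCV 4.12 (cv2) and the standard library are available. Lean on these libraries where they do the work, as an engineer would, in place of code of your own. Each camera call takes 0.05 s, during which the arm holds its last target. There are 200 camera calls.

## Working session

There is one attempt and no reset: what is moved stays moved. The work goes in short steps, Python scripts to look and compute and a tool call to move; the robot and the scene stay as the last step left them, time stands still between calls to the robot, and variables do not carry over. Pictures are saved under pics/ and viewed, about 8 in all and at most 12, crops included, and the job is handed in when it is done.

Besides the shell and the picture viewer there is one more tool, called after ">>>" by a JSON object that holds its "name" and its "arguments", one argument or row to a line. jog_arm: Moves the arm, as the interface text tells. Its arguments: {"type":"object","properties":{"deltas":{"type":"array"}},"required":["deltas"]}

```bash
ls; mkdir -p pics; cat > h.py <<'E'
import numpy as np, cv2
from workcell import *
def save(n,f,crop=None,s=1):
    im=camera(n)
    o=im[...,::-1]
    if crop: c0,r0,c1,r1=crop; o=o[r0:r1,c0:c1]
    if s!=1:o=cv2.resize(o,None,fx=s,fy=s,interpolation=cv2.INTER_CUBIC)
    cv2.imwrite('pics/'+f,o); return im
E
python3 - <<'E'
from h import *
a=save('top','top.png');b=save('scene','scene.png')
for n in('top','scene'):
    m=camera_model(n);print(n,m['fovy'],m['cx'],m['cy'],np.round(m['pose'],4).tolist(), [k for k in m])
m=camera_model('wrist');print({k:(np.round(v,4).tolist()) for k,v in m.items() if k!='name'})
for n in('top','scene'):
  for t in['scraper','block','chip1','board','tray','mallet']:
    print(n,t,[(np.round(d['conf'],2),np.round(d['at']).tolist(),int(d['pixels'].sum())) for d in masks_of(t,n)])
print(get_obs())
E
```

```text
pics
top 56.085084570577635 327.4465111749334 204.15348467208713 [[0.0184, -0.994, 0.108, 0.4732], [-0.9996, -0.0208, -0.0207, 0.0168], [0.0228, -0.1076, -0.9939, 1.0546], [0.0, 0.0, 0.0, 1.0]] ['fovy', 'cx', 'cy', 'pose']
scene 42.21715483938398 320.2398071195558 200.81422941153355 [[0.4528, 0.5513, -0.7007, 1.6163], [0.8914, -0.2961, 0.343, -0.5173], [-0.0184, -0.78, -0.6256, 1.0119], [0.0, 0.0, 0.0, 1.0]] ['fovy', 'cx', 'cy', 'pose']
{'fovy': 62.8408, 'cx': 319.7729, 'cy': 192.2516, 'T_tool_cam': [[0.0007, -0.9557, -0.2943, 0.0738], [1.0, 0.0008, -0.0003, -0.0004], [0.0005, -0.2943, 0.9557, -0.1423], [0.0, 0.0, 0.0, 1.0]]}
top scraper [(np.float64(0.94), [467.0, 161.0], 560), (np.float64(0.92), [420.0, 275.0], 363), (np.float64(0.55), [449.0, 200.0], 479)]
top block [(np.float64(0.98), [364.0, 286.0], 812), (np.float64(0.76), [371.0, 202.0], 972), (np.float64(0.64), [356.0, 156.0], 747), (np.float64(0.64), [143.0, 187.0], 2061)]
top chip1 [(np.float64(0.57), [300.0, 201.0], 67), (np.float64(0.55), [287.0, 201.0], 80), (np.float64(0.49), [319.0, 202.0], 94), (np.float64(0.18), [250
[... 680 characters left out ...]
.67), [191.0, 225.0], 551)]
{'clock': 0.7, 'joint_pos': array([1.12000358e+00, 2.40541811e-01, 4.97279372e-03, 1.33519207e+00,
       9.38381182e-06, 1.57078769e+00]), 'joint_vel': array([-0.00085434,  0.00038577, -0.00112157, -0.0004078 ,  0.00012231,
        0.00027113]), 'tau': array([-1.31838169e-04, -3.72081256e+01,  2.52641398e+01,  9.78341850e-04,
        1.79928793e-05,  8.70410389e-06]), 'eef_pos': array([0.21783267, 0.45004319, 0.23132515]), 'tool_rot': array([ 2.23488517e-01,  9.74706562e-01,  1.82249166e-05, -6.34749073e-07]), 'ft_force': array([ 0.125072  ,  0.35901495, -0.28441439]), 'ft_torque': array([-0.01472465,  0.01728379,  0.00235937]), 'grip_width': 0.08543156288062578}
```

```bash
python3 - <<'E'
import cv2
a=cv2.imread('pics/top.png')[110:330,200:520]
cv2.imwrite('pics/topc.png',cv2.resize(a,None,fx=2.5,fy=2.5,interpolation=2))
b=cv2.imread('pics/scene.png')[120:340,150:470]
cv2.imwrite('pics/scenec.png',cv2.resize(b,None,fx=2.5,fy=2.5,interpolation=2))
E
```

```text
(no output)
```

View pics/topc.png

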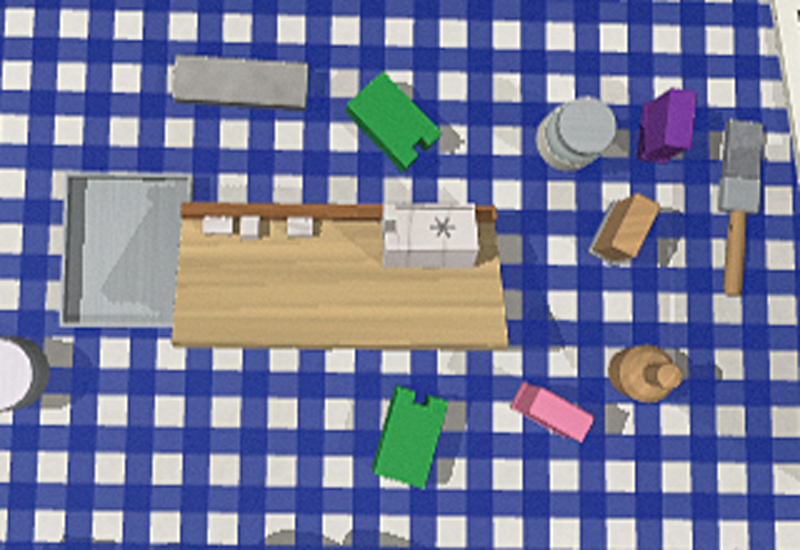

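View pics/scenec.png

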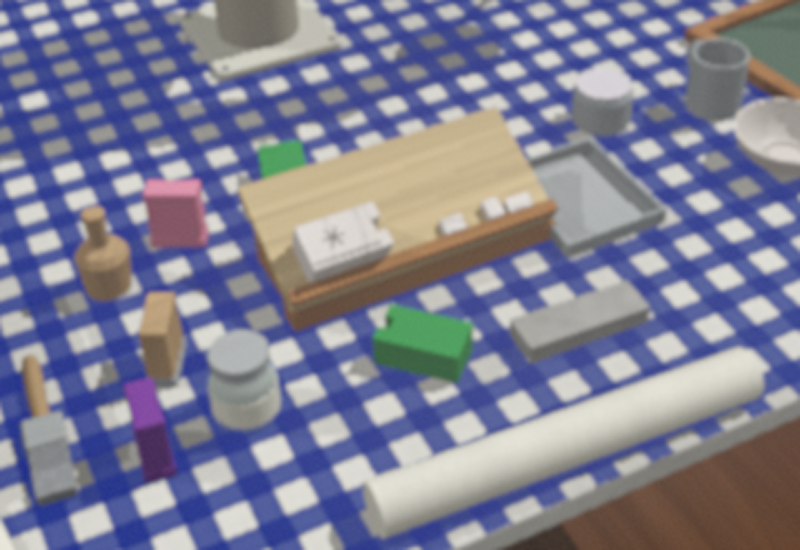

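Wooden scraper candidates in the top picture: the brown wooden block at (450,200) is the scraper. The purple one at (467,161) and the pink one at (420,275) are look-alikes. The white block at (371,202) is the target; the green ones at (356,156) and (364,286) are not. Next I fit poses from both views.

```bash
cat >> h.py <<'E'
from scipy.optimize import minimize, least_squares
from scipy.spatial.transform import Rotation as R
def pose_of(n):
    m=camera_model(n)
    if 'pose' in m: return m,np.array(m['pose'])
    o=get_obs();T=np.eye(4);T[:3,:3]=R.from_quat(o['tool_rot']).as_matrix();T[:3,3]=o['eef_pos']
    return m,T@np.array(m['T_tool_cam'])
def proj(P,mp):
    m,T=mp;f=200/np.tan(np.radians(m['fovy'])/2)
    p=(np.atleast_2d(P)-T[:3,3])@T[:3,:3]
    return np.c_[m['cx']+f*p[:,0]/p[:,2],m['cy']+f*p[:,1]/p[:,2]]
def box(l,w,h): return np.array([[x,y,z] for x in(-l/2,l/2) for y in(-w/2,w/2) for z in(0,h)])
def onplane(px,mp,p0,n):
    m,T=mp;f=200/np.tan(np.radians(m['fovy'])/2)
    d=T[:3,:3]@np.array([(px[0]-m['cx'])/f,(px[1]-m['cy'])/f,1]);c=T[:3,3]
    return c+d*(np.dot(np.array(p0)-c,n)/np.dot(d,n))
def fitbox(views,dims,place,x0,step):
    # views: (mask, campose); place(x)->(R,t)
    def cost(x):
        Rm,t=place(x);c=0
        for mk,mp in views:
            h=cv2.convexHull((proj(box(*dims)@Rm.T+t,mp)*16).astype(np.int32).reshape(-1,1,2))
            im=np.zeros((400,640),np.uint8);cv2.fillPoly(im,[h],255,cv2.LINE_AA,4)
            g=im/255.;c+=1-np.minimum(g,mk).sum()/np.maximum(g,mk).sum()
        return c
    best=None
    for k in range(3):
        x0=np.array(x0,float);S=np.vstack([x0]+[x0+s*e for s,e in zip(step,np.eye(len(x0)))])
        r=minimize(cost,x0,method='Nelder-Mead',options=dict(initial_simplex=S,xatol=1e-4,fatol=1e-4,maxiter=300))
        x0=r.x;step=[-s*.6 for s in step]
    return r.x,r.fun
def pick(t,n,at,tol=12):
    for d in masks_of(t,n):
        if np.hypot(*(np.array(d['at'])-at))<tol: return d['pixels'].astype(float)
def onT(x): return R.from_euler('z',x[2]).as_matrix(),np.array([x[0],x[1],0])
A=np.radians(25)
def boardRT(b): # b: x,y,yaw ; yaw=0: board x -> world -x
    Rm=R.from_euler('z',b[2]).as_matrix()@np.array([[-np.cos(A),0,np.sin(A)],[0,-1,0],[np.sin(A),0,np.cos(A)]])
    return Rm,np.array([b[0],b[1],.045])
E
python3 - <<'E'
from h import *
for n in('top','scene'):camera(n)
mt,ms=pose_of('top'),pose_of('scene')
c=lambda p:np.array([200+p[0]/2.5,110+p[1]/2.5])
s=lambda p:np.array([150+p[0]/2.5,120+p[1]/2.5])
B=np.array([[.144,-.17,0],[.144,.17,0],[-.016,-.17,.012],[-.016,.17,.012]])
pt=np.array([c(p) for p in[(173,346),(508,347),(182,204),(497,208)]])
ps=np.array([s(p) for p in[(500,111),(240,187),(555,207),(292,300)]])
def res(b):
    Rm,t=boardRT(b);P=B@Rm.T+t
    return np.r_[(proj(P,mt)-pt).ravel(),(proj(P,ms)-ps).ravel()]
r=least_squares(res,[.5,0,0]);b=r.x;print('board',b,np.round(r.fun,1))
Rm,t=boardRT(b)
pk=lambda T,n,a:pick(T,n,np.array(a))
v=[(pk('scraper','top',(450,201)),mt),(pk('scraper','scene',(215,254)),ms)]
x0=onplane((450,201),mt,[0,0,.05],[0,0,1]);
for y in(0.3,-.3,-.6,1.2):print('scr',fitbox(v,(.064,.030,.08),onT,[x0[0],x0[1],y],[.01,.01,.2]))
v=[(pk('block','top',(371,203)),mt),(pk('block','scene',(284,214)),ms)]
pl=lambda x:(Rm@R.from_euler('z',x[2]).as_matrix(),t+Rm@[x[0],x[1],0])
print('block',fitbox(v,(.056,.096,.04),pl,[.028,.1,0],[.01,.01,.1]))
for a in[(300,201),(287,201),(319,202)]:
    p=onplane(a,mt,t+Rm@[0,0,.011],Rm[:,2]);print('chip',(Rm.T@(p-t)).round(3))
E
```

```text
board [ 0.59789293 -0.0257534   0.00612386] [-1.  -1.8  0.2 -0.5 -0.2 -1.1 -0.6 -0.8 -2.2 -3.4 -1.7 -1.4  0.7 -0.7
 -0.6 -0.4]
scr (array([ 0.59772322, -0.3358036 , -0.37479556]), np.float64(0.280056960437446))
scr (array([ 0.59772532, -0.33564515, -0.37942595]), np.float64(0.28110920280276197))
scr (array([ 0.59773309, -0.33600576, -0.39318573]), np.float64(0.2809172648688516))
scr (array([ 0.5954442 , -0.33701922,  1.36483483]), np.float64(0.9614880828849889))
block (array([0.02820748, 0.09189497, 0.03034043]), np.float64(0.25153054455515256))
chip [ 0.015 -0.095  0.011]
chip [ 0.016 -0.13   0.011]
chip [ 0.018 -0.045  0.011]
```

```bash
cat >> h.py <<'E'
BD=np.array([0.5979,-0.0258,0.0061])
def toolR(xang=None,board=None,turn=0):
    """tool z down, tool x at world angle xang (deg); or on the board: z=-n, x=board x, then turned about tool z"""
    if board is not None:
        B,_=boardRT(board);M=np.c_[B[:,0],-B[:,1],-B[:,2]]
    else:
        a=np.radians(xang);x=np.array([np.cos(a),np.sin(a),0]);z=np.array([0,0,-1.]);M=np.c_[x,np.cross(z,x),z]
    return M@R.from_euler('z',turn,degrees=True).as_matrix()
def bpt(x,y,z,b=BD): Rm,t=boardRT(b);return t+Rm@[x,y,z]
def plan(p,M):
    o=get_obs();C=R.from_quat(o['tool_rot']).as_matrix()
    rv=R.from_matrix(C.T@M).as_rotvec(degrees=True)
    print('shift mm',np.round(C.T@(np.array(p)-o['eef_pos'])*1e3,1),'in target axes',np.round(M.T@(np.array(p)-o['eef_pos'])*1e3,1),'rot',np.round(rv,2),'t',o['clock'],'pos',o['eef_pos'].round(4),'F',o['ft_force'].round(1),'w',round(o['grip_width'],4))
E
python3 - <<'E'
from h import *
plan([.598,-.336,.20],toolR(158.3))
E
```

```text
shift mm [-684.6 -541.9   31.3] in target axes [-643.9 -589.8   31.3] rot [ 0.    0.   -4.13] t 1.0 pos [0.2178 0.4501 0.2313] F [-0.1 -0.4  0.7] w 0.0855
```

>>> {"name": "jog_arm", "arguments": {
  "deltas": [
    [[-36,-29,0,0,0,-1,85],[-36,-29,0,0,0,-1,85],[-36,-29,0,0,0,-1,85],[-36,-29,0,0,0,-1,85],[-36,-29,0,0,0,0,85]]
  ]
}}

```text
clock: 1.5
eef_pos: [0.326, 0.2445, 0.2304]
tool_rot: [0.181, 0.983, 0.001, 0.001]
ft_force: [1.1, -0.4, 1.0]
grip_width: 0.0847
```

>>> {"name": "jog_arm", "arguments": {
  "deltas": [
    [[-36,-30,1,0,0,0,85],[-36,-30,1,0,0,0,85],[-36,-30,1,0,0,0,85],[-36,-30,1,0,0,0,85],[-36,-30,1,0,0,0,85]]
  ]
}}

```text
clock: 2.0
eef_pos: [0.4445, 0.0317, 0.2267]
tool_rot: [0.181, 0.984, 0.003, 0.003]
ft_force: [0.5, 1.3, -0.4]
grip_width: 0.085
```

```bash
python3 - <<'E'
from h import *
plan([.598,-.336,.20],toolR(158.3))
E
```

```text
shift mm [-274.  -289.3   26. ] in target axes [-278.6 -284.8   26.7] rot [0.42 0.28 0.89] t 2.0 pos [0.4445 0.0317 0.2267] F [ 0.5  1.3 -0.4] w 0.085
```

Tracking is good.

>>> {"name": "jog_arm", "arguments": {
  "deltas": [
    [[-34,-36,2,0.1,0.1,0.2,85],[-34,-36,2,0.1,0.1,0.2,85],[-34,-36,3,0.1,0.1,0.2,85],[-34,-36,3,0.1,0,0.2,85],[-34,-36,3,0.1,0,0.1,85]]
  ]
}}

```text
clock: 2.5
eef_pos: [0.5382, -0.1999, 0.2146]
tool_rot: [0.189, 0.982, -0.0, 0.002]
ft_force: [1.3, 1.1, 0.2]
grip_width: 0.0846
```

>>> {"name": "jog_arm", "arguments": {
  "deltas": [
    [[-34,-36,3,0,0,0,85],[-34,-36,3,0,0,0,85],[-25,-27,3,0,0,0,85],[-10,-10,3,0,0,0,85],[0,0,0,0,0,0,85]]
  ]
}}

```text
clock: 3.0
eef_pos: [0.5935, -0.3494, 0.1988]
tool_rot: [0.193, 0.981, -0.0, 0.002]
ft_force: [0.1, 0.6, -0.5]
grip_width: 0.0848
```

```bash
python3 - <<'E'
from h import *
plan([.598,-.336,.20],toolR(158.3))
mp=pose_of('wrist');save('wrist','w1.png')
ds=masks_of('scraper','wrist')
e=proj(box(.064,.03,.08)@onT([.598,-.336,-.38])[0].T+[.598,-.336,0],mp).mean(0);print(e)
for d in ds:print(d['conf'],d['at'],d['pixels'].sum())
d=min(ds,key=lambda d:np.hypot(*(np.array(d['at'])-e)))
print(fitbox([(d['pixels'].astype(float),mp)],(.064,.03,.08),onT,[.598,-.336,-.38],[.01,.01,.1]))
E
```

```text
shift mm [ 0.9 14.2 -1.2] in target axes [ 0.8 14.2 -1.2] rot [-0.    0.19 -0.58] t 3.0 pos [ 0.5935 -0.3494  0.1988] F [ 0.1  0.6 -0.5] w 0.0848
[335.66957463 171.87137163]
0.89 [337.0, 177.1] 3184
0.77 [327.7, 291.9] 3202
0.62 [581.5, 66.3] 11186
(array([ 0.59917548, -0.33933037, -0.45678313]), np.float64(0.047580782393314425))
```

View pics/w1.png

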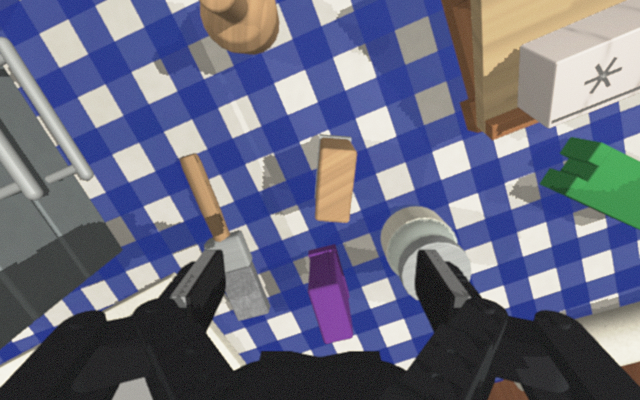

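```bash
python3 - <<'E'
from h import *
plan([.599,-.339,.042],toolR(153.8))
E
```

```text
shift mm [ -1.8   9.8 157.7] in target axes [ -1.6  10.  157.7] rot [0.03 0.17 4.03] t 3.1 pos [ 0.5932 -0.3472  0.1997] F [0.4 0.2 0.6] w 0.0849
```

>>> {"name": "jog_arm", "arguments": {
  "deltas": [
    [[-1,5,30,0,0.2,4,54],[-1,5,30,0,0,0,54],[0,0,10,0,0,0,54],[0,0,0,0,0,0,54]]
  ]
}}

```text
clock: 3.5
eef_pos: [0.6001, -0.3342, 0.1326]
tool_rot: [0.225, 0.974, 0.0, 0.002]
ft_force: [-0.7, -0.4, -0.8]
grip_width: 0.0541
```

```bash
python3 - <<'E'
from h import *
mp=pose_of('wrist');camera('wrist');ds=masks_of('scraper','wrist')
e=proj([.599,-.339,.04],mp)[0]
d=min(ds,key=lambda d:np.hypot(*(np.array(d['at'])-e)))
x,f=fitbox([(d['pixels'].astype(float),mp)],(.064,.03,.08),onT,[.599,-.339,-.457],[.01,.01,.1]);print(x,f)
plan([x[0],x[1],.042],toolR(180+np.degrees(x[2])))
E
```

```text
[ 0.59969908 -0.33904377 -0.4713101 ] 0.0586869065378931
shift mm [ 0.2 -4.3 92.6] in target axes [-0.5 -4.2 92.6] rot [0.06 0.42 0.95] t 3.6 pos [ 0.6012 -0.3351  0.1346] F [-0.6  0.4  1.4] w 0.0541
```

>>> {"name": "jog_arm", "arguments": {
  "deltas": [
    [[0,-4,20,0,0.4,0.9,54],[0,0,30,0,0,0,54],[0,0,28,0,0,0,54],[0,0,12,0,0,0,54],[0,0,0,0,0,0,54]]
  ]
}}

```text
clock: 4.1
eef_pos: [0.6032, -0.3423, 0.047]
tool_rot: [0.235, 0.972, -0.002, 0.006]
ft_force: [-1.3, 0.0, 0.5]
grip_width: 0.0538
```

```bash
python3 - <<'E'
from h import *
plan([.5997,-.339,.042],toolR(153.))
E
```

```text
shift mm [4.6 1.3 4.9] in target axes [4.6 1.3 5. ] rot [-0.01  0.72 -0.16] t 4.1 pos [ 0.6032 -0.3423  0.047 ] F [-1.3  0.   0.5] w 0.0538
```

>>> {"name": "jog_arm", "arguments": {
  "deltas": [
    [[5,1,5,0,0.7,0,54],[0,0,0,0,0.2,0,54],[0,0,0,0,0,0,24],[0,0,0,0,0,0,24],[0,0,0,0,0,0,24]]
  ]
}}

```text
clock: 4.6
eef_pos: [0.6011, -0.3405, 0.0458]
tool_rot: [0.235, 0.972, -0.0, 0.001]
ft_force: [-0.0, 0.2, -2.8]
grip_width: 0.0291
```

>>> {"name": "jog_arm", "arguments": {
  "deltas": [
    [[0,0,0,0,0,0,24],[0,0,0,0,0,0,24]]
  ]
}}

```text
clock: 4.8
eef_pos: [0.6011, -0.3405, 0.0459]
tool_rot: [0.235, 0.972, -0.0, 0.001]
ft_force: [-0.1, -0.8, -2.0]
grip_width: 0.0288
```

```bash
python3 - <<'E'
from h import *
plan([.5997,-.339,.042],toolR(153.))
E
```

```text
shift mm [1.9 0.7 3.9] in target axes [1.9 0.7 3.9] rot [-0.02  0.1  -0.2 ] t 4.8 pos [ 0.6011 -0.3405  0.0459] F [-0.1 -0.8 -2. ] w 0.0288
```

>>> {"name": "jog_arm", "arguments": {
  "deltas": [
    [[0,0,-20,0,0,0,24],[0,0,-40,0,0,0,24],[0,0,-40,0,0,0,24],[0,0,-40,0,0,0,24],[0,0,-40,0,0,0,24]]
  ]
}}

```text
clock: 5.3
eef_pos: [0.5958, -0.3374, 0.2198]
tool_rot: [0.235, 0.972, 0.003, -0.01]
ft_force: [0.1, -0.0, -2.3]
grip_width: 0.0293
```

```bash
python3 - <<'E'
from h import *
plan(bpt(.045,.007,.126),toolR(board=BD))
print(bpt(.045,.007,.126), toolR(board=BD))
E
```

```text
shift mm [125.3 277.7  44.4] in target axes [-32.5 304.6  30.7] rot [  6.32  23.32 -27.01] t 5.3 pos [ 0.5958 -0.3374  0.2198] F [ 0.1 -0.  -2.3] w 0.0293
[ 0.61040852 -0.03272383  0.1782126 ] [[-0.90629093 -0.00609996 -0.4226104 ]
 [-0.00552844  0.9999814  -0.00257796]
 [ 0.42261826  0.         -0.90630779]]
```

>>> {"name": "jog_arm", "arguments": {
  "deltas": [
    [[0,0,-6,1.3,4.7,-5.4,24],[0,0,-6,1.3,4.7,-5.4,24],[0,0,-4,1.3,4.7,-5.4,24],[0,0,0,1.3,4.7,-5.4,24],[0,0,0,1.3,4.7,-5.4,24]]
  ]
}}

```text
clock: 5.8
eef_pos: [0.5825, -0.337, 0.2204]
tool_rot: [-0.002, 0.982, -0.016, -0.187]
ft_force: [-0.7, 0.7, -1.9]
grip_width: 0.0294
```

```bash
python3 - <<'E'
from h import *
plan(bpt(.045,.007,.126),toolR(board=BD))
print(get_obs()['joint_pos'].round(2))
E
```

```text
shift mm [-40.7 305.2  19. ] in target axes [-44.8 304.1  25.7] rot [-1.73  3.42 -0.52] t 5.8 pos [ 0.5825 -0.337   0.2204] F [-0.7  0.7 -1.9] w 0.0294
[-0.44  1.03  1.28  2.15 -0.19 -0.41]
```

>>> {"name": "jog_arm", "arguments": {
  "deltas": [
    [[-10,40,0,0,0,0,24],[-8,48,0,0,0,0,24],[-8,48,2,0,0,0,24],[-8,48,4,0,0,0,24],[-6,48,4,0,1,0,24]]
  ]
}}

```text
clock: 6.3
eef_pos: [0.6135, -0.1058, 0.1727]
tool_rot: [0.003, 0.979, -0.013, -0.203]
ft_force: [-0.3, 0.2, -2.2]
grip_width: 0.0292
```

```bash
python3 - <<'E'
from h import *
plan(bpt(.045,.007,.126),toolR(board=BD))
print(get_obs()['joint_pos'].round(2))
E
```

```text
shift mm [ 5.9 72.9 -5.5] in target axes [ 4.7 73.1 -3.8] rot [-1.24  1.54 -1.01] t 6.3 pos [ 0.6135 -0.1058  0.1727] F [-0.3  0.2 -2.2] w 0.0292
[-0.13  0.91  0.89  1.96 -0.08 -0.11]
```

Joints have moved away from their limits. Now to the hover point, and a look.

>>> {"name": "jog_arm", "arguments": {
  "deltas": [
    [[3,38,-2,-1.2,1.5,-1,24],[2,30,-2,0,0,0,24],[0,8,0,0,0,0,24],[0,0,0,0,0,0,24]]
  ]
}}

```text
clock: 6.7
eef_pos: [0.6107, -0.0177, 0.1741]
tool_rot: [-0.009, 0.976, -0.001, -0.218]
ft_force: [0.5, -0.7, -1.9]
grip_width: 0.0294
```

```bash
python3 - <<'E'
from h import *
plan(bpt(.045,.007,.126),toolR(board=BD))
mp=pose_of('wrist');im=save('wrist','w2.png')
Rm,t=boardRT(BD)
for T in('chip1','block','board','scraper'):
  for d in masks_of(T,'wrist'):
    q=Rm.T@(onplane(d['at'],mp,bpt(0,0,.006),Rm[:,2])-t)
    print(T,round(d['conf'],2),d['at'],d['pixels'].sum(),q.round(3))
B=[[0,-.17,0],[0,.17,0],[-.016,-.17,.012],[-.016,.17,.012],[-.0,-.17,.012],[.144,-.17,0],[.144,.17,0]]
o=im[...,::-1].copy()
P=proj([bpt(*b) for b in B],mp);print(P.round())
for p in P: cv2.circle(o,tuple(int(v) for v in p),4,(0,0,255),1) if abs(p).max()<2000 else 0
for i,j in((0,1),(2,3),(5,6)):cv2.line(o,tuple(P[i].astype(int).tolist()),tuple(P[j].astype(int).tolist()),(0,0,255),1)
cv2.imwrite('pics/w2.png',o)
E
```

```text
shift mm [  2.2 -15.   -3.5] in target axes [  2.1 -15.   -3.5] rot [-0.14 -0.16  0.67] t 6.7 pos [ 0.6107 -0.0177  0.1741] F [ 0.5 -0.7 -1.9] w 0.0294
chip1 0.7 [423.2, 228.5] 815 [ 0.006 -0.096  0.006]
chip1 0.57 [366.7, 224.2] 379 [ 0.01  -0.047  0.006]
chip1 0.55 [459.4, 229.1] 878 [ 0.006 -0.127  0.006]
block 0.91 [214.3, 373.6] 409 [-0.153  0.096  0.006]
block 0.89 [236.4, 26.5] 4106 [0.161 0.055 0.006]
block 0.76 [188.2, 214.2] 11186 [0.017 0.104 0.006]
block 0.6 [320.3, 257.9] 14130 [-0.023 -0.008  0.006]
block 0.54 [458.5, 229.9] 896 [ 0.005 -0.126  0.006]
board 0.71 [32.2, 341.8] 5627 [-0.117  0.269  0.006]
board 0.64 [344.1, 128.8] 61183 [ 0.09  -0.025  0.006]
scraper 0.94 [80.4, 23.1] 3644 [0.162 0.166 0.006]
scraper 0.92 [320.0, 257.8] 14045 [-0.023 -0.008  0.006]
[[505. 233.]
 [118. 229.]
 [509. 256.]
 [113. 251.]
 [513. 239.]
 [539.  57.]
 [ 86.  51.]]
```

View pics/w2.png

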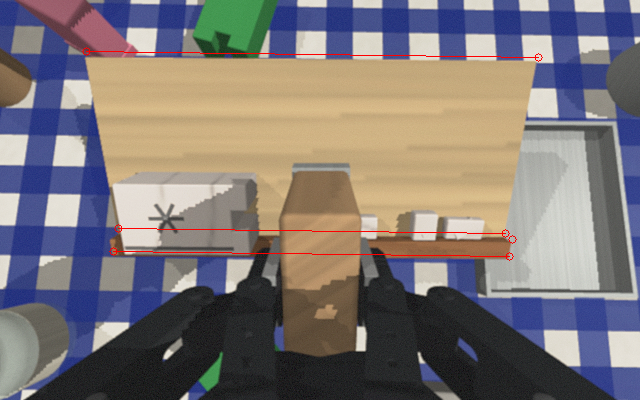

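```bash
python3 - <<'E'
from h import *
mp=pose_of('wrist')
B=np.array([[.144,-.17,0],[.144,.17,0],[-.016,-.17,.012],[-.016,.17,.012]])
p=np.array([(537,61),(87,57),(510,257),(111,256)])
def res(b):
    Rm,t=boardRT(b[:3]);return (proj(B@Rm.T+t+[0,0,b[3]*0],mp)-p).ravel()
r=least_squares(res,[*BD,0]);b=r.x[:3];print(b,r.fun.round(1))
Rm,t=boardRT(b)
for a in[(366.7,228),(423,226),(463,229)]:print((Rm.T@(onplane(a,mp,t+Rm@[0,0,.008],Rm[:,2])-t)).round(3))
for a in[(257,180),(110,183)]:print((Rm.T@(onplane(a,mp,t+Rm@[0,0,.04],Rm[:,2])-t)).round(3))
o=get_obs();print('tcp in board',(Rm.T@(o['eef_pos']-t)).round(4))
for x in([.035,.007,.07],):
  plan(t+Rm@x,toolR(board=b))
E
```

```text
[ 0.60066008 -0.02911046  0.00626087] [ 0.8 -1.1 -2.  -0.5 -0.8  1.7  2.1 -0.1]
[ 0.01  -0.047  0.008]
[ 0.012 -0.094  0.008]
[ 0.01  -0.129  0.008]
[0.06  0.038 0.04 ]
[0.057 0.142 0.04 ]
tcp in board [ 0.0457 -0.0081  0.1216]
shift mm [-10.8 -15.1  51.6] in target axes [-10.7 -15.1  51.6] rot [-0.02 -0.15  0.39] t 6.95 pos [ 0.6106 -0.021   0.1746] F [ 0.3 -0.1 -1.4] w 0.0292
```

```bash
sed -i 's/^BD=.*/BD=np.array([0.6007,-0.0291,0.0063])/' h.py; python3 - <<'E'
from h import *
plan(bpt(.034,.004,.052),toolR(board=BD))
E
```

```text
shift mm [-11.9 -12.1  69.6] in target axes [-11.8 -12.1  69.6] rot [-0.02 -0.15  0.39] t 6.95 pos [ 0.6106 -0.021   0.1746] F [ 0.3 -0.1 -1.4] w 0.0292
```

>>> {"name": "jog_arm", "arguments": {
  "deltas": [
    [[-6,-12,0,0,-0.1,0.4,24],[-3,0,20,0,0,0,24],[-2,0,30,0,0,0,24],[0,0,15,0,0,0,24],[0,0,0,0,0,0,24]]
  ]
}}

```text
clock: 7.45
eef_pos: [0.5938, -0.042, 0.1099]
tool_rot: [0.003, 0.977, -0.0, -0.214]
ft_force: [-1.2, 0.2, -2.7]
grip_width: 0.0291
```

```bash
python3 - <<'E'
from h import *
plan(bpt(.034,.004,.048),toolR(board=BD))
E
```

```text
shift mm [0.4 8.9 7.9] in target axes [0.2 8.9 7.9] rot [ 0.19  0.27 -0.68] t 7.45 pos [ 0.5938 -0.042   0.1099] F [-1.2  0.2 -2.7] w 0.0291
```

>>> {"name": "jog_arm", "arguments": {
  "deltas": [
    [[0,7,4,0.2,0.2,-0.6,24],[0,0,3,0,0,0,24],[0,0,0,0,0,0,24]]
  ]
}}

```text
clock: 7.75
eef_pos: [0.592, -0.0368, 0.1049]
tool_rot: [-0.001, 0.977, -0.001, -0.215]
ft_force: [-0.9, -0.2, -2.5]
grip_width: 0.0293
```

>>> {"name": "jog_arm", "arguments": {
  "deltas": [
    [[0,0,1,0,0,0,24],[0,0,1,0,0,0,24]]
  ]
}}

```text
clock: 7.95
eef_pos: [0.5923, -0.0366, 0.1041]
tool_rot: [-0.001, 0.977, -0.001, -0.213]
ft_force: [-0.5, 0.5, -2.0]
grip_width: 0.0293
```

```bash
python3 - <<'E'
from h import *
plan(bpt(.034,-.18,.047),toolR(board=BD))
E
```

```text
shift mm [  2.1 187.5   3.1] in target axes [  1.4 187.5   3. ] rot [ 0.03  0.39 -0.21] t 7.95 pos [ 0.5923 -0.0366  0.1041] F [-0.5  0.5 -2. ] w 0.0293
```

>>> {"name": "jog_arm", "arguments": {
  "deltas": [
    [[0,0,2,0,0.4,-0.2,24],[0,0,1.5,0,0,0,24],[0,0,0,0,0,0,24]]
  ]
}}

```text
clock: 8.25
eef_pos: [0.5913, -0.0364, 0.1012]
tool_rot: [-0.003, 0.976, -0.001, -0.216]
ft_force: [-0.5, 0.5, -1.3]
grip_width: 0.0293
```

>>> {"name": "jog_arm", "arguments": {
  "deltas": [
    [[0,0,1,0,0,0,24],[0,0,0,0,0,0,24]]
  ]
}}

```text
clock: 8.45
eef_pos: [0.5908, -0.0364, 0.1]
tool_rot: [-0.003, 0.976, -0.001, -0.216]
ft_force: [0.0, 0.6, -1.8]
grip_width: 0.0289
```

```bash
python3 - <<'E'
from h import *
plan(bpt(.034,-.18,.047),toolR(board=BD))
E
```

```text
shift mm [  1.6 187.2  -1.3] in target axes [  1.7 187.2  -1.3] rot [0.01 0.02 0.04] t 8.45 pos [ 0.5908 -0.0364  0.1   ] F [ 0.   0.6 -1.8] w 0.0289
```

>>> {"name": "jog_arm", "arguments": {
  "deltas": [
    [[0,0,1,0,0,0,24],[0,0,0,0,0,0,24]]
  ]
}}

```text
clock: 8.65
eef_pos: [0.5906, -0.0363, 0.0996]
tool_rot: [-0.003, 0.976, -0.001, -0.216]
ft_force: [-0.0, -0.5, -2.2]
grip_width: 0.0295
```

>>> {"name": "jog_arm", "arguments": {
  "deltas": [
    [[0,0,1,0,0,0,24],[0,0,0,0,0,0,24]]
  ]
}}

```text
clock: 8.85
eef_pos: [0.5905, -0.0364, 0.0996]
tool_rot: [-0.003, 0.977, -0.001, -0.215]
ft_force: [-0.3, 0.0, -3.5]
grip_width: 0.0291
```

```bash
python3 - <<'E'
from h import *
plan(bpt(.034,-.18,.047),toolR(board=BD))
E
```

```text
shift mm [  1.5 187.2  -1.9] in target axes [  1.7 187.2  -1.9] rot [0.   0.16 0.04] t 8.85 pos [ 0.5905 -0.0364  0.0996] F [-0.3  0.  -3.5] w 0.0291
```

>>> {"name": "jog_arm", "arguments": {
  "deltas": [
    [[0.5,10,-0.5,0,0,0,24],[0,15,0,0,0,0,24],[0,15,0,0,0,0,24],[0,15,0,0,0,0,24],[0,5,0,0,0,0,24]]
  ]
}}

```text
clock: 9.35
eef_pos: [0.5895, 0.0285, 0.0996]
tool_rot: [-0.003, 0.977, -0.001, -0.215]
ft_force: [0.9, -0.6, -1.8]
grip_width: 0.0292
```

```bash
python3 - <<'E'
from h import *
plan(bpt(.034,-.18,.047),toolR(board=BD))
E
```

```text
shift mm [  1.1 122.3  -2.2] in target axes [  1.2 122.3  -2.1] rot [-0.02  0.13  0.02] t 9.35 pos [0.5895 0.0285 0.0996] F [ 0.9 -0.6 -1.8] w 0.0292
```

>>> {"name": "jog_arm", "arguments": {
  "deltas": [
    [[0.5,12,0,0,0.1,0,24],[0,15,0,0,0,0,24],[0,15,0,0,0,0,24],[0,10,0,0,0,0,24],[0,0,0,0,0,0,24]]
  ]
}}

```text
clock: 9.85
eef_pos: [0.5885, 0.0875, 0.0998]
tool_rot: [-0.005, 0.976, -0.001, -0.216]
ft_force: [1.5, 0.7, -0.9]
grip_width: 0.0292
```

```bash
python3 - <<'E'
from h import *
plan(bpt(.034,-.18,.047),toolR(board=BD))
save('wrist','w3.png')
E
```

```text
shift mm [ 0.3 63.4 -2.3] in target axes [ 0.5 63.4 -2.2] rot [-0.1   0.04  0.19] t 9.85 pos [0.5885 0.0875 0.0998] F [ 1.5  0.7 -0.9] w 0.0292
```

View pics/w3.png

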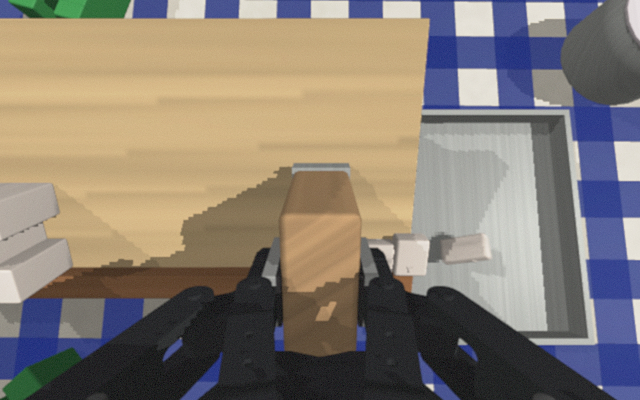

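The picture shows one chip already in the tray at (467,248), another at the edge at (410,252), and the third at the scraper face at (382,250). I'll keep sweeping.

>>> {"name": "jog_arm", "arguments": {
  "deltas": [
    [[0,12,0,0,0,0.2,24],[0,15,0,0,0,0,24],[0,15,0,0,0,0,24],[0,15,0,0,0,0,24],[0,12,0,0,0,0,24]]
  ]
}}

```text
clock: 10.4
eef_pos: [0.5883, 0.1585, 0.0996]
tool_rot: [-0.001, 0.976, -0.001, -0.216]
ft_force: [0.5, -0.3, -2.5]
grip_width: 0.0296
```

>>> {"name": "jog_arm", "arguments": {
  "deltas": [
    [[0,8,0,0,0,0,24],[0,0,0,0,0,0,24]]
  ]
}}

```text
clock: 10.6
eef_pos: [0.5875, 0.1705, 0.0991]
tool_rot: [-0.002, 0.976, -0.001, -0.217]
ft_force: [0.2, 0.4, -1.5]
grip_width: 0.0294
```

```bash
python3 - <<'E'
from h import *
plan(bpt(.034,-.18,.047),toolR(board=BD))
save('wrist','w4.png')
E
```

```text
shift mm [  0.3 -19.6  -3. ] in target axes [  0.4 -19.6  -3. ] rot [-0.06 -0.05 -0.1 ] t 10.6 pos [0.5875 0.1705 0.0991] F [ 0.2  0.4 -1.5] w 0.0294
```

View pics/w4.png

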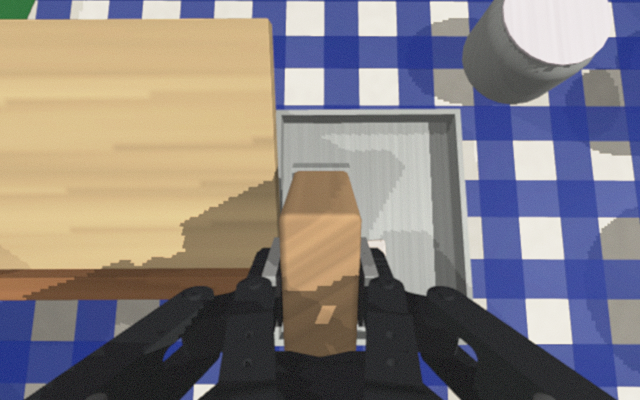

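>>> {"name": "jog_arm", "arguments": {
  "deltas": [
    [[0,0,-20,0,0,0,24],[0,0,-40,0,0,0,24],[0,-10,-45,0,0,0,24],[0,-40,-25,0,0,0,24],[0,-48,0,0,-5,0,24]]
  ]
}}

```text
clock: 11.15
eef_pos: [0.6328, 0.0786, 0.1977]
tool_rot: [-0.005, 0.985, -0.001, -0.172]
ft_force: [3.1, -0.3, -3.2]
grip_width: 0.0295
```

```bash
python3 - <<'E'
from h import *
plan([.601,-.3405,.2],toolR(153.))
camera('top');mp=pose_of('top')
for d in masks_of('chip1','top'):print('chip',round(d['conf'],2),d['at'],d['pixels'].sum(),onplane(d['at'],mp,[0,0,.008],[0,0,1]).round(3))
for d in masks_of('tray','top'):print('tray',round(d['conf'],2),d['at'],d['pixels'].sum(),onplane(d['at'],mp,[0,0,.008],[0,0,1]).round(3))
E
```

```text
shift mm [  35.  -418.7    9.9] in target axes [-161.9 -387.9   -2.3] rot [ -4.75 -19.47  27.33] t 11.15 pos [0.6328 0.0786 0.1977] F [ 3.1 -0.3 -3.2] w 0.0295
tray 0.74 [235.6, 212.2] 1145 [0.559 0.25  0.008]
```

>>> {"name": "jog_arm", "arguments": {
  "deltas": [
    [[0,-44,-8,-0.7,-3.2,4.4,24],[-2,-44,-8,-0.7,-3.2,4.4,24],[-4,-44,-8,-0.7,-3.2,4.4,24],[-6,-44,-4,-0.7,-3.2,4.4,24],[-10,-42,0,-0.7,-3.2,4.4,24]]
  ]
}}

```text
clock: 11.8
eef_pos: [0.6249, -0.1421, 0.2245]
tool_rot: [0.192, 0.981, -0.003, -0.034]
ft_force: [1.2, -0.4, -2.6]
grip_width: 0.0294
```

```bash
python3 - <<'E'
from h import *
plan([.601,-.3405,.2],toolR(153.))
camera('top');mp=pose_of('top')
for d in masks_of('chip1','top'):print('chip',round(d['conf'],2),d['at'],d['pixels'].sum(),onplane(d['at'],mp,[0,0,.008],[0,0,1]).round(3))
E
```

```text
shift mm [ -54.3 -192.3   24.6] in target axes [ -68.8 -187.6   24.5] rot [-1.24 -3.71  4.83] t 11.8 pos [ 0.6249 -0.1421  0.2245] F [ 1.2 -0.4 -2.6] w 0.0294
chip 0.5 [259.9, 206.7] 38 [0.576 0.183 0.008]
chip 0.49 [249.3, 202.4] 81 [0.587 0.213 0.008]
chip 0.18 [490.3, 183.7] 713 [ 0.655 -0.468  0.008]
```

>>> {"name": "jog_arm", "arguments": {
  "deltas": [
    [[-14,-44,0,-0.6,-1.9,2.4,24],[-15,-44,4,-0.6,-1.8,2.4,24],[-15,-42,6,0,0,0,24],[-14,-40,6,0,0,0,24],[-5,-14,4,0,0,0,24]]
  ]
}}

```text
clock: 12.4
eef_pos: [0.603, -0.3383, 0.2094]
tool_rot: [0.233, 0.972, 0.001, 0.002]
ft_force: [0.8, 0.9, -2.1]
grip_width: 0.0293
```

>>> {"name": "jog_arm", "arguments": {
  "deltas": [
    [[0,0,0,0,0,0,24]]
  ]
}}

```text
clock: 12.5
eef_pos: [0.6025, -0.3398, 0.2085]
tool_rot: [0.235, 0.972, 0.001, 0.001]
ft_force: [0.6, 0.3, -1.9]
grip_width: 0.0293
```

```bash
python3 - <<'E'
from h import *
plan([.601,-.3405,.0465],toolR(153.))
mp=pose_of('top');im=save('top','t2.png',(220,160,320,250),6)
for d in masks_of('chip1','top'):print('chip',round(d['conf'],2),d['at'],d['pixels'].sum(),onplane(d['at'],mp,[0,0,.008],[0,0,1]).round(3))
E
```

```text
shift mm [  1.4  -1.8 162. ] in target axes [  1.1  -1.3 162. ] rot [ 0.18  0.12 -0.16] t 12.5 pos [ 0.6025 -0.3398  0.2085] F [ 0.6  0.3 -1.9] w 0.0293
chip 0.51 [264.9, 200.2] 43 [0.594 0.17  0.008]
chip 0.46 [259.9, 206.5] 27 [0.576 0.183 0.008]
chip 0.36 [370.5, 204.0] 946 [ 0.59  -0.126  0.008]
chip 0.18 [248.0, 212.2] 2682 [0.56  0.216 0.008]
```

View pics/t2.png

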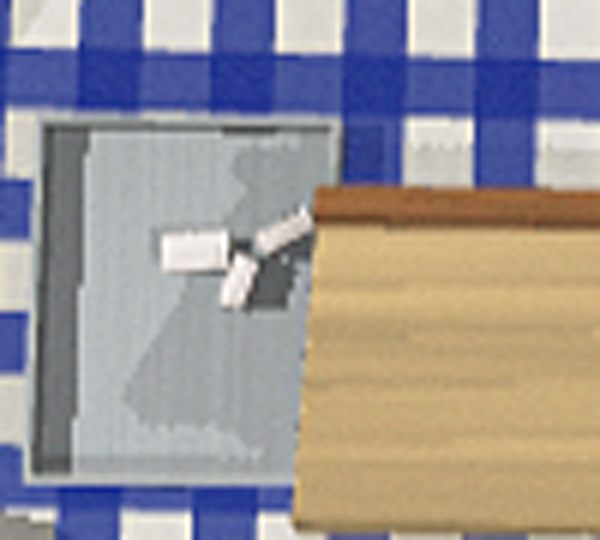

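All three chips are inside the tray, at (252,202), (260,206) and (267,199). The last one lies close to the board's end, so I'll recheck it later. Next, set the scraper down.

>>> {"name": "jog_arm", "arguments": {
  "deltas": [
    [[1,-1,35,0.2,0.1,0,24],[0,0,40,0,0,0,24],[0,0,40,0,0,0,24],[0,0,25,0,0,0,24],[0,0,0,0,0,0,24]]
  ]
}}

```text
clock: 13.1
eef_pos: [0.6103, -0.326, 0.0713]
tool_rot: [0.226, 0.974, 0.001, 0.005]
ft_force: [-0.4, 0.7, -2.5]
grip_width: 0.0289
```

```bash
python3 - <<'E'
from h import *
plan([.601,-.3405,.0465],toolR(153.))
E
```

```text
shift mm [  2.2 -17.2  24.7] in target axes [  1.7 -17.2  24.8] rot [0.25 0.49 0.91] t 13.1 pos [ 0.6103 -0.326   0.0713] F [-0.4  0.7 -2.5] w 0.0289
```

>>> {"name": "jog_arm", "arguments": {
  "deltas": [
    [[2,-12,6,0.2,0.5,0.9,24],[0,-5,8,0,0,0,24],[0,0,5,0,0,0,24],[0,0,0,0,0,0,24]]
  ]
}}

```text
clock: 13.5
eef_pos: [0.6048, -0.3391, 0.0569]
tool_rot: [0.231, 0.973, -0.0, 0.003]
ft_force: [0.4, 0.2, -2.0]
grip_width: 0.0293
```

```bash
python3 - <<'E'
from h import *
plan([.601,-.3405,.0465],toolR(153.))
E
```

```text
shift mm [ 2.9 -3.  10.4] in target axes [ 2.8 -3.  10.4] rot [0.06 0.37 0.24] t 13.5 pos [ 0.6048 -0.3391  0.0569] F [ 0.4  0.2 -2. ] w 0.0293
```

>>> {"name": "jog_arm", "arguments": {
  "deltas": [
    [[1,0,6,0,0.4,0.2,24],[0,0,3,0,0,0,24],[0,0,0,0,0,0,24]]
  ]
}}

```text
clock: 13.8
eef_pos: [0.6051, -0.3399, 0.0497]
tool_rot: [0.234, 0.972, 0.0, 0.002]
ft_force: [0.3, 0.2, -1.3]
grip_width: 0.0292
```

>>> {"name": "jog_arm", "arguments": {
  "deltas": [
    [[0,0,1.5,0,0,0,24],[0,0,0,0,0,0,24]]
  ]
}}

```text
clock: 14.0
eef_pos: [0.6053, -0.34, 0.0483]
tool_rot: [0.234, 0.972, 0.0, 0.002]
ft_force: [-0.2, -0.3, -2.0]
grip_width: 0.0294
```

```bash
python3 - <<'E'
from h import *
plan([.601,-.3405,.0465],toolR(153.))
E
```

```text
shift mm [ 3.6 -2.4  1.8] in target axes [ 3.6 -2.3  1.8] rot [ 0.06  0.22 -0.03] t 14.0 pos [ 0.6053 -0.34    0.0483] F [-0.2 -0.3 -2. ] w 0.0294
```

>>> {"name": "jog_arm", "arguments": {
  "deltas": [
    [[0,0,1.5,0,0.2,0,24],[0,0,0,0,0,0,24]]
  ]
}}

```text
clock: 14.2
eef_pos: [0.6053, -0.34, 0.0469]
tool_rot: [0.234, 0.972, 0.001, 0.0]
ft_force: [-0.1, -0.5, -1.3]
grip_width: 0.0291
```

>>> {"name": "jog_arm", "arguments": {
  "deltas": [
    [[0,0,1.3,0,0,0,24],[0,0,0,0,0,0,24]]
  ]
}}

```text
clock: 14.4
eef_pos: [0.6056, -0.3401, 0.0457]
tool_rot: [0.234, 0.972, 0.0, 0.0]
ft_force: [0.3, 0.6, -2.9]
grip_width: 0.0292
```

>>> {"name": "jog_arm", "arguments": {
  "deltas": [
    [[0,0,1,0,0,0,24],[0,0,0,0,0,0,24]]
  ]
}}

```text
clock: 14.6
eef_pos: [0.6059, -0.3402, 0.0457]
tool_rot: [0.234, 0.972, 0.0, 0.001]
ft_force: [-0.0, 0.4, -1.8]
grip_width: 0.0295
```

```bash
python3 - <<'E'
from h import *
plan([.601,-.3405,.0455],toolR(153.))
E
```

```text
shift mm [ 4.2 -2.4  0.2] in target axes [ 4.2 -2.4  0.2] rot [ 0.06  0.1  -0.02] t 14.6 pos [ 0.6059 -0.3402  0.0457] F [-0.   0.4 -1.8] w 0.0295
```

Contact at 45.7 mm, the same as at pickup. Release and rise.

>>> {"name": "jog_arm", "arguments": {
  "deltas": [
    [[0,0,0,0,0,0,54],[0,0,0,0,0,0,54],[0,0,0,0,0,0,54],[0,0,0,0,0,0,54]]
  ]
}}

```text
clock: 15.0
eef_pos: [0.6068, -0.3408, 0.0468]
tool_rot: [0.234, 0.972, -0.0, 0.002]
ft_force: [0.2, -0.1, -0.0]
grip_width: 0.0537
```

>>> {"name": "jog_arm", "arguments": {
  "deltas": [
    [[0,0,-15,0,0,0,54],[0,0,-25,0,0,0,54],[0,0,-40,0,0,0,54],[0,0,-45,0,0,0,60],[0,0,-45,0,0,0,70]]
  ]
}}

```text
clock: 15.5
eef_pos: [0.6015, -0.338, 0.211]
tool_rot: [0.234, 0.972, 0.003, -0.008]
ft_force: [1.3, 0.1, -0.4]
grip_width: 0.07
```

```bash
python3 - <<'E'
from h import *
mp=pose_of('wrist');camera('wrist')
ds=masks_of('scraper','wrist');e=proj([.604,-.341,.04],mp)[0]
d=min(ds,key=lambda d:np.hypot(*(np.array(d['at'])-e)))
print(fitbox([(d['pixels'].astype(float),mp)],(.064,.03,.08),onT,[.604,-.341,-.47],[.01,.01,.1]))
plan(bpt(.028,.09,.15),toolR(board=BD,turn=90));plan(bpt(.028,.09,.15),toolR(90))
print(get_obs()['joint_pos'].round(2))
E
```

```text
(array([ 0.60331229, -0.33971845, -0.4792397 ]), np.float64(0.055849806923739975))
shift mm [ 70.3 212.5  26.6] in target axes [221.1  43.2   9. ] rot [22.51 13.64 61.59] t 15.6 pos [ 0.6053 -0.3402  0.2191] F [-0.1 -0.4  1.2] w 0.07
shift mm [ 70.3 212.5  26.6] in target axes [221.3  33.9  26.4] rot [ 7.000e-02 -2.000e-02  6.298e+01] t 15.6 pos [ 0.6053 -0.3402  0.2191] F [-0.1 -0.4  1.2] w 0.07
[-0.51  0.66  0.62  1.53  0.   -0.04]
```

>>> {"name": "jog_arm", "arguments": {
  "deltas": [
    [[9,23,2,2.5,1.5,6.8,80],[12,22,2,2.5,1.5,6.8,80],[14,20,2,2.5,1.5,6.8,80],[17,18,2,2.5,1.5,6.8,80],[19,16,2,2.5,1.5,6.8,80]]
  ]
}}

```text
clock: 16.1
eef_pos: [0.6161, -0.2205, 0.208]
tool_rot: [0.52, 0.845, -0.092, -0.084]
ft_force: [0.5, -0.4, -0.4]
grip_width: 0.0796
```

```bash
python3 - <<'E'
from h import *
plan(bpt(.028,.09,.15),toolR(board=BD,turn=90))
print(get_obs()['joint_pos'].round(2))
E
```

```text
shift mm [79.8 68.7  2.4] in target axes [101.5  28.    3.8] rot [10.19  6.28 25.53] t 16.1 pos [ 0.6161 -0.2205  0.208 ] F [ 0.5 -0.4 -0.4] w 0.0796
[-0.28  0.78  0.78  1.79 -0.13  0.83]
```

>>> {"name": "jog_arm", "arguments": {
  "deltas": [
    [[20,17,0,2.5,1.5,6.4,80],[22,13,0,2.5,1.5,6.4,80],[24,10,0,2.5,1.5,6.4,80],[20,6,0,2.5,1.5,6.4,80],[0,0,0,0,0,0,80]]
  ]
}}

```text
clock: 16.6
eef_pos: [0.6324, -0.115, 0.1894]
tool_rot: [0.694, 0.687, -0.155, -0.149]
ft_force: [0.4, -0.7, -0.5]
grip_width: 0.0798
```

```bash
python3 - <<'E'
from h import *
plan(bpt(.028,.09,.15),toolR(board=BD,turn=90))
print(get_obs()['joint_pos'].round(2))
mp=pose_of('wrist');im=camera('wrist');Rm,t=boardRT(BD)
e=proj(bpt(.028,.09,.02),mp)[0];ds=masks_of('block','wrist')
for d in ds:print(d['conf'],d['at'],d['pixels'].sum())
d=min(ds,key=lambda d:np.hypot(*(np.array(d['at'])-e)))
pl=lambda x:(Rm@R.from_euler('z',x[2]).as_matrix(),t+Rm@[x[0],x[1],0])
x,f=fitbox([(d['pixels'].astype(float),mp)],(.056,.096,.04),pl,[.028,.09,0],[.01,.01,.1]);print(x,f)
o=im[...,::-1].copy()
q=lambda P:proj(P,mp).astype(np.int32).reshape(-1,1,2)
b=box(.056,.096,.04)[[0,4,6,2]];Rb,tb=pl(x);cv2.polylines(o,[q(b@Rb.T+tb)],True,(0,0,255),1)
cv2.polylines(o,[q(np.array([bpt(0,-.17,0),bpt(0,.17,0),bpt(-.016,.17,.012),bpt(-.016,-.17,.012)]))],True,(0,255,0),1)
cv2.imwrite('pics/w5.png',o)
E
```

```text
shift mm [-3.8  4.9 -6. ] in target axes [-3.9  4.8 -6. ] rot [ 0.13  0.17 -0.93] t 16.6 pos [ 0.6324 -0.115   0.1894] F [ 0.4 -0.7 -0.5] w 0.0798
[-0.15  1.04  1.18  2.15 -0.07  1.45]
0.9 [172.0, 145.1] 2482
0.86 [514.3, 143.0] 11400
[0.028 0.09  0.   ] 1.0
```

View pics/w5.png

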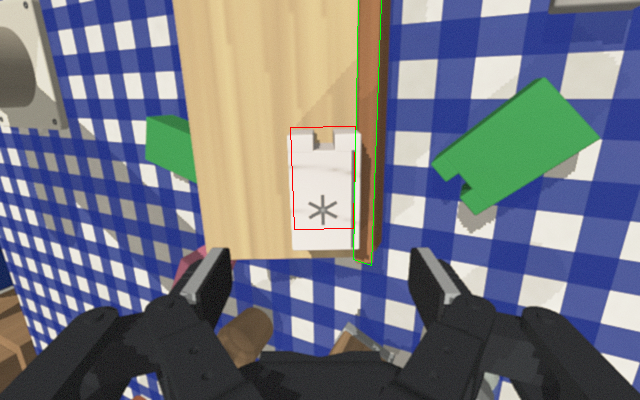

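The block shows at (325,200): notched end at the top of the picture, plain end at row 249, dark line on the ledge side. It sits about 20 mm further along the ledge than estimated, so I'm recomputing from its top corners.

```bash
python3 - <<'E'
from h import *
mp=pose_of('wrist');Rm,t=boardRT(BD)
P=np.array([Rm.T@(onplane(a,mp,bpt(0,0,.04),Rm[:,2])-t) for a in[(292,151),(357,151),(358,249),(293,249)]]);print(P.round(3),P.mean(0).round(4))
plan(bpt(.028,P.mean(0)[1],.07),toolR(board=BD,turn=90))
E
```

```text
[[0.055 0.058 0.04 ]
 [0.006 0.059 0.04 ]
 [0.003 0.142 0.04 ]
 [0.058 0.141 0.04 ]] [0.0305 0.1    0.04  ]
shift mm [-11.1   7.8  76. ] in target axes [-11.5   7.8  76. ] rot [ 0.11  0.2  -0.93] t 16.7 pos [ 0.6305 -0.1174  0.1924] F [-0.3 -0.3  0. ] w 0.08
```

```bash
python3 - <<'E'
from h import *
mp=pose_of('wrist');Rm,t=boardRT(BD)
P=np.array([Rm.T@(onplane(a,mp,bpt(0,0,.04),Rm[:,2])-t) for a in[(291,133),(358,133),(358,249),(293,249)]]);print(P.round(3),P.mean(0).round(4))
plan(bpt(.028,P.mean(0)[1],.07),toolR(board=BD,turn=90))
print(get_obs()['joint_pos'].round(2))
E
```

```text
[[0.055 0.044 0.04 ]
 [0.005 0.045 0.04 ]
 [0.003 0.142 0.04 ]
 [0.058 0.141 0.04 ]] [0.0304 0.0932 0.04  ]
shift mm [-4.3  7.7 76. ] in target axes [-4.7  7.8 76. ] rot [ 0.11  0.2  -0.93] t 16.7 pos [ 0.6305 -0.1174  0.1924] F [-0.3 -0.3  0. ] w 0.08
[-0.15  1.03  1.18  2.15 -0.07  1.44]
```

>>> {"name": "jog_arm", "arguments": {
  "deltas": [
    [[-4,7,10,0,0.2,-0.9,80],[0,0,30,0,0,0,80],[0,0,25,0,0,0,80],[0,0,10,0,0,0,80],[0,0,0,0,0,0,80]]
  ]
}}

```text
clock: 17.2
eef_pos: [0.6013, -0.1298, 0.1208]
tool_rot: [0.688, 0.693, -0.151, -0.151]
ft_force: [-0.4, -0.6, 0.4]
grip_width: 0.0798
```

```bash
python3 - <<'E'
from h import *
plan(bpt(.029,.093,.012),toolR(board=BD,turn=90))
print(get_obs()['joint_pos'].round(2))
E
```

```text
shift mm [ 7.7  2.7 56.8] in target axes [ 7.7  3.1 56.7] rot [ 0.37 -0.04  0.04] t 17.2 pos [ 0.6013 -0.1298  0.1208] F [-0.4 -0.6  0.4] w 0.0798
[-0.18  0.92  0.77  1.85 -0.07  1.4 ]
```

>>> {"name": "jog_arm", "arguments": {
  "deltas": [
    [[8,3,15,0.4,0,0,80],[0,0,15,0,0,0,80],[0,0,10,0,0,0,80],[0,0,0,0,0,0,80]]
  ]
}}

```text
clock: 17.6
eef_pos: [0.5861, -0.1273, 0.0873]
tool_rot: [0.689, 0.692, -0.151, -0.151]
ft_force: [-0.4, 0.3, -0.2]
grip_width: 0.0802
```

```bash
python3 - <<'E'
from h import *
plan(bpt(.029,.093,.011),toolR(board=BD,turn=90))
E
```

```text
shift mm [ 5.1  2.6 21. ] in target axes [ 5.1  2.7 20.9] rot [ 0.33 -0.1  -0.12] t 17.6 pos [ 0.5861 -0.1273  0.0873] F [-0.4  0.3 -0.2] w 0.0802
```

>>> {"name": "jog_arm", "arguments": {
  "deltas": [
    [[6,3,10,0.3,0,0,80],[1,0,8,0,0,0,80],[0,0,2,0,0,0,80],[0,0,0,0,0,0,80]]
  ]
}}

```text
clock: 18.0
eef_pos: [0.5814, -0.1216, 0.0693]
tool_rot: [0.69, 0.692, -0.151, -0.151]
ft_force: [0.0, 0.7, 0.8]
grip_width: 0.08
```

```bash
python3 - <<'E'
from h import *
plan(bpt(.029,.093,.011),toolR(board=BD,turn=90))
E
```

```text
shift mm [-0.6 -0.7  2.6] in target axes [-0.6 -0.7  2.6] rot [ 0.3  -0.09 -0.17] t 18.0 pos [ 0.5814 -0.1216  0.0693] F [0.  0.7 0.8] w 0.08
```

>>> {"name": "jog_arm", "arguments": {
  "deltas": [
    [[0,-0.5,2.5,0.5,0,0,80],[0,0,0,0,0,0,50],[0,0,0,0,0,0,50],[0,0,0,0,0,0,50],[0,0,0,0,0,0,50]]
  ]
}}

```text
clock: 18.5
eef_pos: [0.5807, -0.1216, 0.0678]
tool_rot: [0.689, 0.691, -0.154, -0.154]
ft_force: [0.2, -0.7, 0.7]
grip_width: 0.0551
```

>>> {"name": "jog_arm", "arguments": {
  "deltas": [
    [[0,0,0,0,0,0,50],[0,0,0,0,0,0,50]]
  ]
}}

```text
clock: 18.7
eef_pos: [0.5807, -0.1216, 0.0678]
tool_rot: [0.689, 0.691, -0.154, -0.154]
ft_force: [0.3, 0.1, -0.1]
grip_width: 0.0548
```

```bash
python3 - <<'E'
from h import *
plan(bpt(.029,.093,.011),toolR(board=BD,turn=90))
E
```

```text
shift mm [-0.7 -0.7  0.9] in target axes [-0.7 -0.7  0.9] rot [-0.15 -0.06 -0.13] t 18.7 pos [ 0.5807 -0.1216  0.0678] F [ 0.3  0.1 -0.1] w 0.0548
```

>>> {"name": "jog_arm", "arguments": {
  "deltas": [
    [[0,0,-8,0,0,0,50],[0,0,-15,0,0,0,50],[0,-10,-20,0,0,0,50],[0,-15,-10,0,0,0,50],[0,-5,0,0,0,0,50]]
  ]
}}

```text
clock: 19.2
eef_pos: [0.5756, -0.1211, 0.126]
tool_rot: [0.688, 0.691, -0.155, -0.156]
ft_force: [0.9, -0.3, -5.5]
grip_width: 0.0548
```

```bash
python3 - <<'E'
from h import *
plan(bpt(.055,.095,.065),toolR(board=BD,turn=0))
print(get_obs()['joint_pos'].round(2))
E
```

```text
shift mm [-3.1  2.5 -2.5] in target axes [-2.5 -3.2 -2.4] rot [ -0.23  -0.48 -90.11] t 19.2 pos [ 0.5756 -0.1211  0.126 ] F [ 0.9 -0.3 -5.5] w 0.0548
[-0.17  0.86  0.66  1.81 -0.07  1.41]
```

Lifted; the wrist now reads −5.5 N, which matches the block's weight. Turn −90°.

>>> {"name": "jog_arm", "arguments": {
  "deltas": [
    [[0,0,-1,0,0,-8,50],[0,0,-1,0,0,-8.5,50],[0,0,0,0,0,-8.5,50],[0,0,0,0,0,-8.5,50],[0,0,0,0,0,-8.5,50]]
  ]
}}

```text
clock: 19.7
eef_pos: [0.5732, -0.1211, 0.1263]
tool_rot: [0.389, 0.894, -0.088, -0.203]
ft_force: [-0.8, -0.7, -5.3]
grip_width: 0.055
```

>>> {"name": "jog_arm", "arguments": {
  "deltas": [
    [[0,0,0,0,0,-8.5,50],[0,0,0,0,0,-8.5,50],[0,0,0,0,0,-8.5,50],[0,0,0,0,0,-8.5,50],[0,0,0,0,0,-8.5,50]]
  ]
}}

```text
clock: 20.2
eef_pos: [0.5695, -0.1208, 0.1225]
tool_rot: [0.035, 0.974, -0.006, -0.224]
ft_force: [-0.0, -0.4, -4.8]
grip_width: 0.055
```

```bash
python3 - <<'E'
from h import *
plan(bpt(.055,.095,.055),toolR(board=BD,turn=0))
print(get_obs()['joint_pos'].round(2))
E
```

```text
shift mm [-6.9 -3.   1.7] in target axes [-6.6 -3.5  1.8] rot [ 0.3  -0.88 -4.41] t 20.2 pos [ 0.5695 -0.1208  0.1225] F [-0.  -0.4 -4.8] w 0.055
[-0.17  0.86  0.64  1.8  -0.07 -0.08]
```

>>> {"name": "jog_arm", "arguments": {
  "deltas": [
    [[-5,-3,5,0.3,-0.9,-4.4,50],[0,0,12,0,0,0,50],[0,0,10,0,0,0,50],[0,0,0,0,0,0,50]]
  ]
}}

```text
clock: 20.6
eef_pos: [0.5593, -0.1241, 0.0927]
tool_rot: [-0.006, 0.976, 0.0, -0.217]
ft_force: [0.8, -0.8, -5.8]
grip_width: 0.0549
```

```bash
python3 - <<'E'
from h import *
plan(bpt(.055,.095,.012),toolR(board=BD,turn=0))
save('wrist','w6.png')
E
```

```text
shift mm [-3.2 -0.3 13.5] in target axes [-3.2 -0.3 13.5] rot [ 0.06 -0.1   0.32] t 20.6 pos [ 0.5593 -0.1241  0.0927] F [ 0.8 -0.8 -5.8] w 0.0549
```

View pics/w6.png

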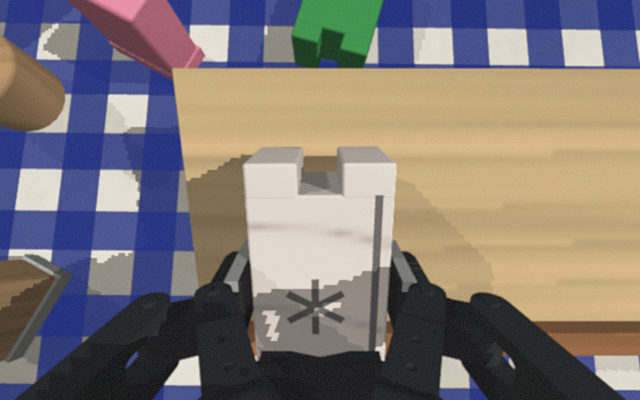

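The block is held square: notch uphill at (320,180), dark line on the tray side. Lower it.

>>> {"name": "jog_arm", "arguments": {
  "deltas": [
    [[-2,0,6,0,-0.1,0.3,50],[0,0,4,0,0,0,50],[0,0,0,0,0,0,50]]
  ]
}}

```text
clock: 20.95
eef_pos: [0.5576, -0.1241, 0.0832]
tool_rot: [-0.003, 0.977, -0.0, -0.215]
ft_force: [0.2, -0.3, -5.4]
grip_width: 0.0547
```

>>> {"name": "jog_arm", "arguments": {
  "deltas": [
    [[0,0,2,0,0,0,50],[0,0,0,0,0,0,50]]
  ]
}}

```text
clock: 21.15
eef_pos: [0.5569, -0.1241, 0.0814]
tool_rot: [-0.003, 0.977, -0.0, -0.215]
ft_force: [-0.4, 0.2, -5.7]
grip_width: 0.0552
```

```bash
python3 - <<'E'
from h import *
plan(bpt(.048,.095,.012),toolR(board=BD,turn=0))
E
```

```text
shift mm [-7.6 -0.2  2.3] in target axes [-7.6 -0.3  2.3] rot [ 0.04  0.17 -0.02] t 21.15 pos [ 0.5569 -0.1241  0.0814] F [-0.4  0.2 -5.7] w 0.0552
```

>>> {"name": "jog_arm", "arguments": {
  "deltas": [
    [[-3,0,1.3,0,0.2,0,50],[0,0,0,0,0,0,50]]
  ]
}}

```text
clock: 21.35
eef_pos: [0.5596, -0.1241, 0.0791]
tool_rot: [-0.003, 0.976, -0.0, -0.216]
ft_force: [0.0, -0.0, -5.8]
grip_width: 0.055
```

>>> {"name": "jog_arm", "arguments": {
  "deltas": [
    [[-2,0,0.5,0,0,0,50],[0,0,0,0,0,0,50]]
  ]
}}

```text
clock: 21.55
eef_pos: [0.5617, -0.1241, 0.0777]
tool_rot: [-0.003, 0.976, -0.001, -0.216]
ft_force: [0.3, 0.3, -6.2]
grip_width: 0.0548
```

>>> {"name": "jog_arm", "arguments": {
  "deltas": [
    [[-1.5,0,0,0,0,0,50],[0,0,0,0,0,0,50]]
  ]
}}

```text
clock: 21.75
eef_pos: [0.5633, -0.1241, 0.077]
tool_rot: [-0.003, 0.976, -0.0, -0.216]
ft_force: [-0.4, -0.4, -5.4]
grip_width: 0.0551
```

```bash
python3 - <<'E'
from h import *
plan(bpt(.048,.095,.012),toolR(board=BD,turn=0))
E
```

```text
shift mm [ 0.  -0.2  0.9] in target axes [ 0.  -0.2  0.9] rot [ 0.02  0.03 -0.01] t 21.75 pos [ 0.5633 -0.1241  0.077 ] F [-0.4 -0.4 -5.4] w 0.0551
```

>>> {"name": "jog_arm", "arguments": {
  "deltas": [
    [[-1.5,0,0.4,0,0,0,50],[0,0,0,0,0,0,50]]
  ]
}}

```text
clock: 21.95
eef_pos: [0.5646, -0.1241, 0.0759]
tool_rot: [-0.003, 0.976, -0.0, -0.216]
ft_force: [-0.5, 0.4, -5.2]
grip_width: 0.0553
```

>>> {"name": "jog_arm", "arguments": {
  "deltas": [
    [[-1.5,0,0.4,0,0,0,50],[0,0,0,0,0,0,50]]
  ]
}}

```text
clock: 22.15
eef_pos: [0.565, -0.1241, 0.0754]
tool_rot: [-0.003, 0.976, -0.001, -0.217]
ft_force: [0.1, 0.4, -5.6]
grip_width: 0.0547
```

>>> {"name": "jog_arm", "arguments": {
  "deltas": [
    [[-1.5,0,0,0,0,0,50],[0,0,0,0,0,0,50]]
  ]
}}

```text
clock: 22.35
eef_pos: [0.5651, -0.1241, 0.0756]
tool_rot: [-0.003, 0.976, -0.0, -0.219]
ft_force: [-0.9, -0.1, -5.3]
grip_width: 0.0552
```

```bash
python3 - <<'E'
from h import *
plan(bpt(.048,.095,.012),toolR(board=BD,turn=0))
E
```

```text
shift mm [ 2.3 -0.2  0.4] in target axes [ 2.3 -0.2  0.4] rot [ 0.03 -0.24 -0.02] t 22.35 pos [ 0.5651 -0.1241  0.0756] F [-0.9 -0.1 -5.3] w 0.0552
```

Motion along x has stopped, so it's against the ledge. Seat it on the board.

>>> {"name": "jog_arm", "arguments": {
  "deltas": [
    [[0,0,1,0,-0.2,0,50],[0,0,0,0,0,0,50]]
  ]
}}

```text
clock: 22.55
eef_pos: [0.565, -0.1241, 0.0753]
tool_rot: [-0.003, 0.976, -0.001, -0.216]
ft_force: [-1.3, 0.3, -5.1]
grip_width: 0.0547
```

>>> {"name": "jog_arm", "arguments": {
  "deltas": [
    [[-0.5,0,1,0,0,0,50],[0,0,0,0,0,0,50]]
  ]
}}

```text
clock: 22.75
eef_pos: [0.5651, -0.1241, 0.0753]
tool_rot: [-0.003, 0.976, -0.001, -0.216]
ft_force: [-2.2, -0.1, -3.6]
grip_width: 0.0548
```

```bash
python3 - <<'E'
from h import *
plan(bpt(.048,.095,.012),toolR(board=BD,turn=0))
E
```

```text
shift mm [ 2.4 -0.3  0.1] in target axes [ 2.4 -0.3  0.1] rot [-0.01  0.07 -0.03] t 22.75 pos [ 0.5651 -0.1241  0.0753] F [-2.2 -0.1 -3.6] w 0.0548
```

>>> {"name": "jog_arm", "arguments": {
  "deltas": [
    [[0,0,0,0,0,0,80],[0,0,0,0,0,0,80],[0,0,0,0,0,0,80],[0,0,-10,0,0,0,80],[0,0,-25,0,0,0,80]]
  ]
}}

```text
clock: 23.25
eef_pos: [0.5796, -0.1241, 0.1057]
tool_rot: [-0.003, 0.976, -0.001, -0.216]
ft_force: [-0.3, -0.3, 0.0]
grip_width: 0.0801
```

>>> {"name": "jog_arm", "arguments": {
  "deltas": [
    [[0,0,-40,0,0,0,80],[5,20,-40,0,0,0,80],[10,30,-20,0,0,0,80],[10,20,0,0,0,0,80],[0,0,0,0,0,0,80]]
  ]
}}

```text
clock: 23.75
eef_pos: [0.602, -0.053, 0.213]
tool_rot: [-0.002, 0.977, -0.0, -0.212]
ft_force: [0.9, 0.1, -0.0]
grip_width: 0.08
```

```bash
python3 - <<'E'
from h import *
plan(bpt(.048,.095,.012),toolR(board=BD,turn=0))
mp=pose_of('wrist');save('wrist','w7.png')
camera('top');mt=pose_of('top')
for d in masks_of('chip1','top'):print('chip',round(d['conf'],2),d['at'],d['pixels'].sum())
E
```

```text
shift mm [-20.9 -71.2 140.8] in target axes [-22.  -71.1 140.7] rot [ 0.08  0.51 -0.16] t 23.75 pos [ 0.602 -0.053  0.213] F [ 0.9  0.1 -0. ] w 0.08
chip 0.4 [251.5, 203.7] 90
```

View pics/w7.png

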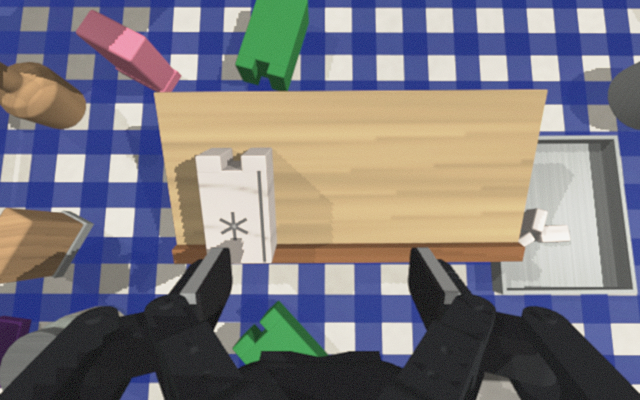

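The block lies square, with its far end over the ledge line at about row 262. For the chips I want a closer look over the tray.

```bash
python3 - <<'E'
from h import *
mp=pose_of('wrist');camera('wrist')
print('pred top far corners',proj([bpt(0,.095+s*.028,.04) for s in(-1,1)],mp).round(1),'near',proj([bpt(.096,.095+s*.028,.04) for s in(-1,1)],mp).round(1))
for d in masks_of('block','wrist'):
    r,c=np.nonzero(d['pixels']);print(round(d['conf'],2),d['at'],c.min(),c.max(),r.min(),r.max())
E
```

```text
pred top far corners [[275.2 263.7]
 [210.8 264. ]] near [[269.5 154.6]
 [197.9 155. ]]
0.9 [277.5, 43.1] 237 310 0 91
0.56 [241.9, 202.9] 198 279 147 264
```

>>> {"name": "jog_arm", "arguments": {
  "deltas": [
    [[0,45,0,0,0,0,80],[0,45,0,0,0,0,80],[0,45,0,0,0,0,80],[0,45,0,0,0,0,80],[0,45,0,0,0,0,80]]
  ]
}}

```text
clock: 24.5
eef_pos: [0.6044, 0.1604, 0.2051]
tool_rot: [0.012, 0.976, 0.0, -0.218]
ft_force: [0.6, -0.2, 0.6]
grip_width: 0.0803
```

>>> {"name": "jog_arm", "arguments": {
  "deltas": [
    [[-10,45,10,0,0,0,80],[-15,15,20,0,0,0,80],[-10,0,20,0,0,0,80],[0,0,0,0,0,0,80]]
  ]
}}

```text
clock: 24.9
eef_pos: [0.6158, 0.2264, 0.1379]
tool_rot: [0.01, 0.975, -0.0, -0.22]
ft_force: [-1.1, 0.2, -1.1]
grip_width: 0.0799
```

```bash
python3 - <<'E'
from h import *
plan(bpt(0,-.17,.0),toolR(board=BD,turn=0))
mp=pose_of('wrist')
c,r=proj([bpt(0,-.19,-.02)],mp)[0].astype(int);print(c,r)
x0=int(np.clip(c-130,0,380));y0=int(np.clip(r-100,0,200))
save('wrist','w8.png',(x0,y0,x0+260,y0+200),3);print(x0,y0)
E
```

```text
shift mm [-27.  -85.3  90.5] in target axes [-24.1 -85.4  91.2] rot [ 0.37 -0.42 -1.48] t 24.9 pos [0.6158 0.2264 0.1379] F [-1.1  0.2 -1.1] w 0.0799
242 218
112 118
```

View pics/w8.png

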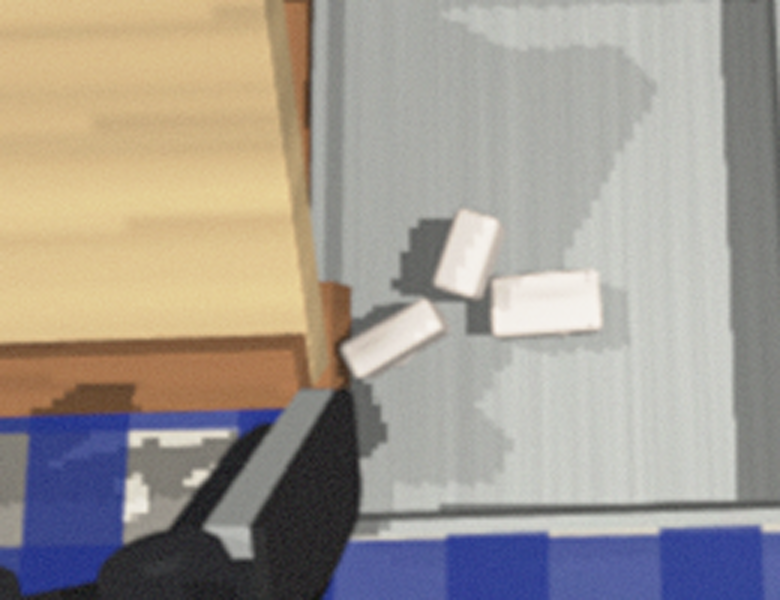

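All three chips lie inside the tray, at about (475,255), (545,303) and (392,337) in the crop. The block's far edge is at row 264 against a predicted 263.7, so it's flush. Back off and hand in.

>>> {"name": "jog_arm", "arguments": {
  "deltas": [
    [[0,0,-30,0,0,0,80],[0,0,-40,0,0,0,80],[0,0,-20,0,0,0,80],[0,0,0,0,0,0,80]]
  ]
}}

```text
clock: 25.35
eef_pos: [0.6318, 0.217, 0.1867]
tool_rot: [0.016, 0.98, 0.007, -0.198]
ft_force: [0.1, -0.2, 0.2]
grip_width: 0.08
```

```bash
python3 - <<'E'
from h import *
camera('scene');ms=pose_of('scene')
for t in('scraper','block'):
    for d in masks_of(t,'scene')[:4]:print(t,round(d['conf'],2),d['at'],d['pixels'].sum())
print(proj([.603,-.34,.04],ms))
print(job_done())
E
```

```text
scraper 0.82 [209.9, 292.3] 510
scraper 0.82 [219.0, 205.6] 565
scraper 0.76 [217.1, 252.4] 486
block 0.97 [278.9, 209.5] 777
block 0.77 [261.1, 182.8] 221
block 0.56 [319.4, 255.5] 957
[[213.95036182 256.00232051]]
the job is handed in; nothing more can be done
None
```

I carried out the whole task in order and handed it in at about 25.5 s of the 67 s allowed; the hand-in gave no verdict.

- **Chips:** I swept all three along the ledge and off its end with the scraper. The last close picture shows all three in the tray. The one nearest the board's end may be leaning on the tray's near wall.
- **Scraper:** I set it back upright on the table within about 5 mm of where it stood. A fit to the picture and the scene camera both place it there, standing.
- **Block:** I gave it a quarter turn, so the plain end is against the ledge and the notch is uphill. The arm stopped against the ledge, and the tool height matched the one at pickup, so the block is lying on the board. In the picture its far edge is within about 1 px of where a flush block would be.

**Checks that failed or disagreed:**
- The wrist force barely changed when things touched down, so I judged contact mainly by the arm no longer moving.
- The first estimate of the board's position was 3–4 mm off; I corrected it with the wrist camera.
- The detector missed the block once, so I measured it by hand from its corners.
- After the final placement, the detector found only one of the three chips in the top view, so the chip result rests on the close picture.
- I didn't measure the other objects at the end; nothing looked disturbed in the pictures.

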